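# Unlock the tilting bar tube and take out the steel bar

### The job

The square tube on the pivot stand holds a round steel bar and is locked mouth-up by a cross pin: draw the pin all the way back by its upright handle and lay the handle over into the side notch so that the pin stays parked there. Then tip the tube fully mouth-down so that the bar slides out along the tongue to the lip, take the bar by its exposed end, lift it over the lip and draw it out, and lay it down flat in the tray's wide, empty bay without dropping it. Leave the pin parked and leave the can, tape measure, vee block and hammer where they are.

Things in the scene. Friction and masses are not known exactly. Their poses are not given: they have to be found in the camera images.
- stand: Fixed dark steel stand. Origin on the table straight below the tube's pivot (pivot axis along y, at z 105 mm); z up. The tube lies in the x-z plane, mouth to -x. Two fork cheeks 6 mm thick at y +-22 mm, 30 mm long in x, top z 123 mm. Base plate 10 mm thick: x -60..90, y -130..40 mm.
- guide (a point): Point on the pin's axis in the stand's slotted pin guide (stand x 49, y 0, z 87 mm), axes as the stand's. Guide: a bright steel block, x +-15.5 mm, y -120..-36 mm, top 15 mm above this point. It holds the pin's shank along y. A 13 mm slit in its 8 mm roof lets the handle run along y; the slit stops the handle's centre at y -92 mm.
- notch (a point): Where the handle's root must be to swing into the side notch: on the pin's axis, 90 mm to -y of point guide, axes as the stand's. The notch is 15 mm wide (y +-7.5 mm) and opens from the outer end of the slit through the guide's wall to the +x side, down to 4 mm below this point.
- pin_root (a point): Loose steel locking pin, 0.12 kg: point on its shank axis at the handle's foot. Shank 12 mm thick along own y, +43 mm (tip) to -47 mm. Handle: 10 mm rod along own +z, upright in the slit at the start (leans a little), root 61 mm to -y of guide; tip 10 mm deep in the tube's lug, which locks the tube. At the notch, pushed 15 to 25 degrees over to stand +x, it falls by itself till nearly level.
- pin_knob (a point): Centre of the 14 mm ball on the end of the pin's handle, 60 mm from the shank axis.
- tube (a joint): Tipping angle of the tube about its pivot, rad: 0 = locked, mouth 20 degrees (0.35 rad) above level; 0.35 = level; 0.95 = end stop, mouth 34 degrees (0.60 rad) below level. A stiff hinge (0.25 N m): it stays where it is left.
- tube_mouth (a point): Centre of the mouth of the square steel tube; tube axes: -x out of the mouth, z square to its top. Outside 33 mm, bore 25 mm square; pivot 85 mm behind the mouth, closed end 60 mm behind that. The 4 mm floor goes on past the mouth as a tongue 12 mm wide, 45 mm long, open on top and sides, ending in a lip 5 mm high, 6 mm thick. Lug with 15 mm hole on the -y side, 52 mm behind the pivot.
- bar_mid (a point): Centre of the loose round steel bar: 16 mm thick, 110 mm long along own x, 0.17 kg. Starts inside the tube, its end 31 mm behind the mouth. Oiled: slides at 12 to 20 degrees mouth-down and stops at the lip, lying on the bore's floor (4.5 mm below the tube's axis), 45 mm exposed, 65 mm still inside. Eased back a little, its end lifts over the lip; then it draws out, the tube swinging along.
- bar_nose (a point): Centre of the bar's end that comes out of the mouth (55 mm from its centre, along its own -x).
- tray_bay (a point): Fixed grey tray 150 x 168 mm, rim 20 mm high: centre of its wide bay's floor, 3 mm above the table; tray axes, z up. Bay 87 mm wide in x, 160 mm long in y, walls 4 mm. The narrow bay on the +x side holds three thin bits. The tray's centre is 27.5 mm from here towards +x.
- case: Fixed closed plastic case, 140 x 160 x 47 mm high (x, y, z), beside the tray (nearer or farther than it from the robot); origin at the centre of its underside.
- can_mid (a point): Loose blue spray can, 54 mm in diameter, 115 mm tall, standing; its centre. Bystander.
- tape_mid (a point): Loose black tape measure, 58 x 58 x 34 mm with a 10 mm steel tab; its centre. Bystander.
- vblock_mid (a point): Loose steel vee block, 40 x 50 x 34 mm; its centre. Bystander.
- hammer_grip (a point): Loose hammer lying to the left; middle of its handle. Bystander.
There are look-alikes about, which are no part of the job. Leave any red look-alike of the part that bears tray_bay alone.

How it is judged:
On the way, in this order (a step that is already met when the one before it is completed fails the run):
1. the pin is drawn back and its handle lies over in the side notch, the tube still mouth-up (y of pin_root in the frame of stand between -0.1 and -0.081 m and angle between pin_root's own z axis and vertical above 1 rad and value of joint tube below 0.25 rad), for 0.2 s.
2. the tube is tipped mouth-down and the bar lies on the tongue, at least 35 mm out of the mouth (value of joint tube above 0.8 rad and x of bar_nose in the frame of tube_mouth between -0.055 and -0.035 m), for 0.1 s.
At the end, for the whole second after the job is handed in: Pin parked: handle 81 to 100 mm to the stand's -y side, lying over more than 57 degrees from upright. Bar still and flat (7 degrees) on the floor of the tray's wide bay: its centre within 44 mm across and 40 mm along of the bay's centre, less than 14 mm above the floor (y of pin_root in the frame of stand between -0.1 and -0.081 m and angle between pin_root's own z axis and vertical above 1 rad and x of bar_mid in the frame of tray_bay between -0.044 and 0.044 m and y of bar_mid in the frame of tray_bay between -0.04 and 0.04 m and z of bar_mid in the frame of tray_bay below 0.014 m and angle between bar_mid's own x axis and vertical between 1.45 and 1.69 rad and linear speed of bar below 0.03 m/s); the robot touches nothing.
It fails at once if the bar is dropped into the tray (faster than 0.65 m/s, a fall of about 20 mm) (x of bar_mid in the frame of tray_bay between -0.044 and 0.044 m and y of bar_mid in the frame of tray_bay between -0.04 and 0.04 m and z of bar_mid in the frame of tray_bay below 0.05 m and linear speed of bar above 0.65 m/s).
It fails at once if a bystander (can, tape measure, vee block or hammer) is moved by more than 20 mm (distance of any of can_mid, tape_mid, vblock_mid, hammer_grip from where it was at the start of the episode above 0.02 m).
It also fails if it takes over 64 s, if anything falls off the work surface, if the arm or the gripper's body presses on something with over 40 N, if the wrist force passes 120 N, or if a joint passes its speed limit or range.

### The arm

A 6-joint arm with a two-finger parallel gripper is mounted at the origin on the work surface. World frame = base frame: x ahead of the robot, y to its left, z up, the work surface at z = 0. Lengths are in m, angles in rad, forces in N, time in s.
With the tool pointing down it reaches from about 0.3 to 0.75 m from the base axis. Payload 8.5 kg.
Tool frame: the origin (TCP) lies between the finger pads; the fingertips stand 14 mm ahead of it and the grasp point (between the pads) lies 5 mm behind it (tcp_to_tips is the distance from the TCP to the fingertips, in m); x points along the fingers, y is the direction in which the jaws open and shut, and the axes are right-handed (so a half turn about x gives the same grasp; the last joint's range is limited). The gripper opens to 85 mm and grips with 20 to 120 N. Pads are 22 mm wide; open, the fingers measure 114 mm over their backs; the gripper's body (76 mm by 85 mm) begins 54 mm behind the grasp point. The pads swing forward as they close: fully open they stand 13 mm farther back than shut.
Start: joints at [-1.419, 0.381, 1.297, -0, 1.464, -0.215], TCP at [0.197, -0.513, 0.245] pointing down, gripper open.
Joint ranges: [-3.11, 3.11], [-0.89, 2.33], [0.22, 2.48], [-1.42, 4.56], [0.17, 2.85], [-2.88, 2.88]. Speed limits (rad/s): [2.39, 2.39, 3.14, 3.14, 3.14, 3.14].

### API

Orientations are given as a unit quaternion [w, x, y, z].
In Python, from plant import sense, capture, close_job, find_in, regions_of, pinpoint, tcp_to_tips gives the robot as it stands.
- The arm moves only by the tool carry_out, never from a script. Its argument "steps" is a list of rows, each an object of numbers: "tx", "ty", "tz": the shift along the world's x, y, z in cm; "turn": the turn about the world's z in rad; "grip": the gripper command: -1 is fully open, 1 is shut, values between are in proportion. In form: [{"tx": .., "ty": .., "tz": .., "turn": .., "grip": ..}, ...]. A call has 1 to 5 rows; each row shifts and turns the commanded pose from where the row before left it; what a row does not reach is not made up. A row lasts 1/8 s, in which the tool goes at most 62.5 mm and 10.7 degrees, less where a joint would pass 70% of its speed; a pose out of reach is approached as far as the arm can. A call with a gripper value outside its range is refused whole. The fingers move at their own pace and stop on an object; "squeeze" is the grip in N (left out, the last holds). Time passes only in rows, so rows that do not move let the fingers close. It gives the time, the measured TCP pose, the force and the opening at its end, in the units of the state.
- sense(): the state, without advancing time (a new reading comes with each control period).
- capture(name): name is "scene" or "top" or "wrist"; returns a dict with "frame" (420x560x3 uint8, blue, green, red), "K" (3x3 intrinsics, pixels), "D" ([k1, k2, p1, p2, k3] as OpenCV has them; the pictures are not rectified), "rvec" (rotation vector, rad) and "tvec" (3), from world to camera coordinates, as OpenCV has them; the wrist camera has in their place "mount" (4x4, takes a point from camera to tool coordinates, whose origin is the TCP and whose axes are the tool frame's). Camera axes: x right, y down, z forward; pixel columns grow to the right and rows downward; lengths in m; the calibration is good to about 2 mm. A picture is of the moment at which its call begins: read the wrist's pose just before it. There is no depth.
- close_job(): hands the job in, once; it reports no verdict.
Trained networks look in the newest picture that a camera, given by its name, has taken for a name from the list of things; names that differ only in an ending like _2 or _b are one class to them, and where a whole thing is asked for, a point or a joint stands for the part that bears it (a point fixed in the world has none). Each returns a list of dicts, best first, with "conf" (0 to 1); they miss things now and then, are a little off and sometimes report something else, mostly with a low value. They report only what shows in the picture. A call takes as long as a camera call. They do not tell look-alikes from the thing itself.
- find_in(name, camera): "bbox" ([left, top, right, bottom] in pixels, round what is visible of it).
- regions_of(name, camera): "pixels" (420x560 bool, what is visible of it) and "bbox" ([left, top, right, bottom] in pixels, round what is visible of it).
- pinpoint(name, camera): "centre" ([column, row] in pixels: a listed point, or the origin of a listed thing).
The state is a dict: "clock": time; "q": joint angles; "qd": joint speeds; "joint_efforts": joint torques, N m; "tcp_pos": TCP position; "orientation": TCP orientation; "ft_force": force on the tool from outside, world axes, zero at the start; "ft_torque": the same for the moment, N m; "finger_gap": opening from 0.0 (shut) to 1.0 (fully open).
Only numpy, scipy, OpenCV 4.12 (cv2) and the standard library are available. Lean on these libraries where they do the work, as an engineer would, in place of code of your own. Each camera call takes 0.05 s, during which the arm holds its last target.

## Working session

There is one attempt and no reset: what is moved stays moved. The work goes in short steps, Python scripts to look and compute and a tool call to move; the robot and the scene stay as the last step left them, time stands still between calls to the robot, and variables do not carry over. Pictures are saved under pics/ and viewed, and the job is handed in when it is done.

Besides the shell and the picture viewer there is one more tool, called after "Request:" as a command line: name --argument value ..., lists and objects as JSON in quotes. carry_out: Moves the arm, as the interface text tells. Its arguments: {"type":"object","properties":{"steps":{"type":"array"},"squeeze":{"type":"number"}},"required":["steps"]}

```bash
ls; mkdir -p pics
python3 - <<'E'
from plant import *
import cv2
s=sense(); print({k:(v if not hasattr(v,'round') else v) for k,v in s.items()})
print(tcp_to_tips)
for c in ("scene","top","wrist"):
    d=capture(c); cv2.imwrite(f"pics/{c}0.png",d["frame"])
    print(c,{k:v for k,v in d.items() if k!="frame"})
    for n in ["stand","guide","notch","pin_root","pin_knob","tube","tube_mouth","bar_mid","bar_nose","tray_bay","case","can_mid","tape_mid","vblock_mid","hammer_grip"]:
        try: print(n,[(tuple(round(float(x),1) for x in p["centre"]),round(float(p["conf"]),2)) for p in pinpoint(n,c)])
        except Exception as e: print(n,e)
E
```

```text
pics
{'clock': 0.0, 'q': array([-1.41929730e+00,  3.81225598e-01,  1.29826589e+00, -4.01056886e-05,
        1.46359869e+00, -2.15325094e-01]), 'qd': array([-1.09013519e-04,  5.30348494e-04,  2.76745081e-04,  5.13593007e-04,
       -1.53389436e-05, -6.42319531e-04]), 'joint_efforts': array([-1.22624324e-04, -4.48459911e+01, -2.31272060e+01, -1.91115578e-04,
        4.85102821e-03,  1.74555572e-05]), 'tcp_pos': array([ 0.19719231, -0.51314133,  0.24469414]), 'orientation': array([ 0.12843783,  0.69524889,  0.1294971 , -0.69524328]), 'ft_force': array([-0.08330167,  0.05208036,  1.39490817]), 'ft_torque': array([0.00628923, 0.00048942, 0.03081924]), 'finger_gap': 0.9998630260647062}
0.014
scene {'K': array([[545.94918547,   0.        , 281.80039682],
       [  0.        , 545.94918547, 210.11017302],
       [  0.        ,   0.        ,   1.        ]]), 'D': array([-0.18376554,  0.        ,  0.        ,  0.        ,  0.        ]), 'rvec': array([ 2.16176602,  0.51711376, -0.29009947]), 'tvec': array([-0.43321226,  0.00933169,  1.76160684])}
stand [((294.5, 212.0), 0.68), ((319.1, 210.5),
[... 1854 characters left out ...]
     ,  0.        ]), 'mount': array([[-1.30867940e-03, -2.67826904e-01,  9.63466157e-01,
        -1.28018288e-01],
       [ 9.99998801e-01,  4.46774203e-04,  1.48249731e-03,
        -8.83687876e-04],
       [-8.27504490e-04,  9.63466943e-01,  2.67825999e-01,
        -6.87053751e-02],
       [ 0.00000000e+00,  0.00000000e+00,  0.00000000e+00,
         1.00000000e+00]])}
stand []
guide []
notch []
pin_root []
pin_knob []
tube it knows: bar_mid, bar_nose, can_mid, case, guide, hammer_grip, notch, pin_knob, pin_root, stand, tape_mid, tray_bay, tube_mouth, vblock_mid
tube_mouth []
bar_mid []
bar_nose []
tray_bay [((123.0, 132.3), 0.67)]
case []
can_mid []
tape_mid []
vblock_mid []
hammer_grip []
```

View pics/scene0.png

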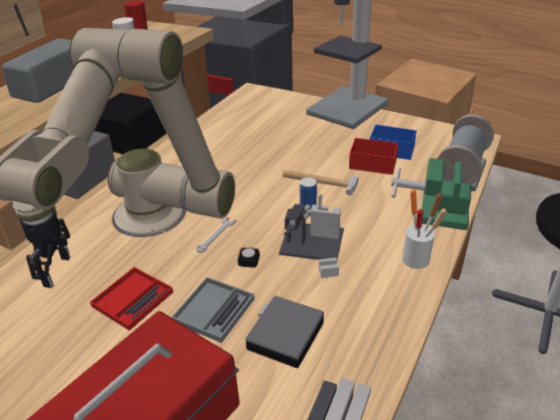

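View pics/top0.png

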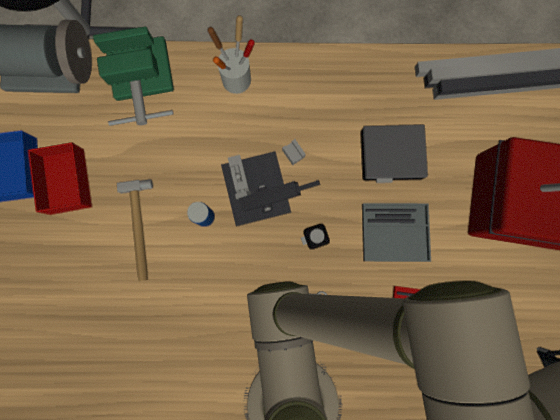

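View pics/wrist0.png

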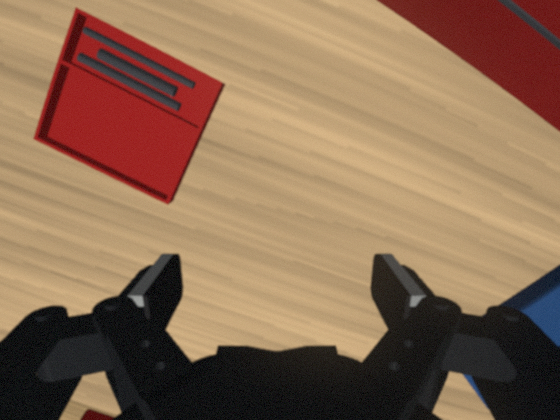

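```bash
cat > h.py <<'E'
import numpy as np, cv2, pickle
from scipy.optimize import least_squares
from scipy.spatial.transform import Rotation as R
from plant import *
def cap(name,save=None):
    s=sense(); d=capture(name)
    if name=="wrist":
        q=s["orientation"]; T=np.eye(4); T[:3,:3]=R.from_quat([q[1],q[2],q[3],q[0]]).as_matrix(); T[:3,3]=s["tcp_pos"]
        C=np.linalg.inv(T@d["mount"]); d["rvec"]=cv2.Rodrigues(C[:3,:3])[0].ravel(); d["tvec"]=C[:3,3]
    if save: cv2.imwrite(f"pics/{save}.png",d["frame"])
    pickle.dump(d,open(f"/tmp/{name}.pkl","wb"))
    return d
def load(name): return pickle.load(open(f"/tmp/{name}.pkl","rb"))
def proj(d,P): return cv2.projectPoints(np.atleast_2d(np.asarray(P,float)),d["rvec"],d["tvec"],d["K"],d["D"])[0].reshape(-1,2)
def onz(d,px,z):
    n=cv2.undistortPoints(np.array([[px]],float),d["K"],d["D"]).ravel()
    Rm=cv2.Rodrigues(np.asarray(d["rvec"]))[0]; c=-Rm.T@d["tvec"]; r=Rm.T@np.array([n[0],n[1],1]); return c+r*(z-c[2])/r[2]
def W(pose,P):
    x,y,t=pose; P=np.atleast_2d(P); c,s=np.cos(t),np.sin(t)
    return np.c_[x+c*P[:,0]-s*P[:,1], y+s*P[:,0]+c*P[:,1], P[:,2]]
def fit(obs,x0): # obs list of (cam dict, P stand, px)
    f=lambda p: np.concatenate([(proj(d,W(p,P))-px).ravel() for d,P,px in obs])
    r=least_squares(f,x0,loss="soft_l1",f_scale=2.0); return r.x,f(r.x).reshape(-1,2)
ca,sa=np.cos(.35),np.sin(.35)
PT=dict(guide=(.049,0,.087),notch=(.049,-.09,.087),pin_root=(.049,-.061,.087),tube_mouth=(-.085*ca,0,.105+.085*sa),stand=(0,0,0),pin_knob=(.049,-.061,.147))
E
python3 - <<'E'
from h import *
t=cap("top"); s=cap("scene")
obs=[]
for d,L in ((t,dict(guide=(243.7,203.9),notch=(233.7,170.2),pin_root=(241,180.7),tube_mouth=(296.9,186.7),stand=(264.7,207.4),pin_knob=(237.6,177.6))),(s,dict(guide=(296.5,207.9),notch=(328.9,213.9),pin_root=(322,209.6),tube_mouth=(290.6,223.9)))):
    for k,v in L.items(): obs.append((d,PT[k],np.array(v)))
p,r=fit(obs,[.4,0.05,1.78]); print(p,np.round(r,1))
pickle.dump(p,open("/tmp/stand.pkl","wb"))
for n,px,z in (("can",(204.1,214.1),.0575),("tape",(315.9,235.4),.017),("vb",(291,152.6),.017),("tray",(394.8,243.8),.003),("case",(389.6,159.1),0)): print(n,onz(t,px,z).round(3))
for n,px,z in (("can",(305.5,196.1),.0575),("tape",(246.7,257.9),.017),("vb",(330.2,266.8),.017),("tray",(206.9,302.5),.003),("case",(290,335),0)): print(n,onz(s,px,z).round(3))
E
```

```text
[0.49685219 0.0758855  1.85808299] [[ 1.2  1.1]
 [ 1.6  0. ]
 [-2.6  0.7]
 [-0.3  1.1]
 [ 0.1 -3.2]
 [-1.2 -0.8]
 [ 2.2  1.8]
 [ 0.1 -1.2]
 [-2.8  2.2]
 [ 0.1 -0.3]]
can [0.462 0.226 0.058]
tape [ 0.415 -0.058  0.017]
vb [0.633 0.008 0.017]
tray [ 0.397 -0.264  0.003]
case [ 0.623 -0.256  0.   ]
can [0.453 0.233 0.057]
tape [ 0.41  -0.064  0.017]
vb [0.637 0.006 0.017]
tray [ 0.396 -0.251  0.003]
case [ 0.642 -0.25   0.   ]
```

Run:
```python
from h import *
s=sense(); q=s["orientation"]; M=R.from_quat([q[1],q[2],q[3],q[0]]).as_matrix(); print(M.round(3), s["clock"], s["q"].round(2))
p=pickle.load(open("/tmp/stand.pkl","rb"))
print("jaw yaw",np.arctan2(M[1,1],M[0,1]),"stand y yaw",p[2]+np.pi/2)
print(W(p,[PT["pin_knob"],PT["notch"],PT["tube_mouth"],(-.095,0,.035)]).round(3))
```

```text
[[-0.     0.359 -0.933]
 [-0.    -0.933 -0.359]
 [-1.    -0.     0.   ]] 2.35 [-1.42  0.38  1.3  -0.    1.46 -0.22]
jaw yaw -1.2039925549938815 stand y yaw 3.42887931485729
[[ 0.541  0.14   0.147]
 [ 0.569  0.148  0.087]
 [ 0.519 -0.001  0.134]
 [ 0.524 -0.015  0.035]]
```

Request:
carry_out --steps '[{"tx": 2.3, "ty": 4.35, "tz": 0.3, "turn": 0.1, "grip": -1}, {"tx": 2.3, "ty": 4.35, "tz": 0.3, "turn": 0.1, "grip": -1}, {"tx": 2.3, "ty": 4.35, "tz": 0.3, "turn": 0.1, "grip": -1}, {"tx": 2.3, "ty": 4.35, "tz": 0.3, "turn": 0.1, "grip": -1}, {"tx": 2.3, "ty": 4.35, "tz": 0.3, "turn": 0.1, "grip": -1}]'

```text
clock: 2.98
tcp_pos: [0.3128, -0.2945, 0.2606]
orientation: [0.298, 0.641, 0.298, -0.641]
ft_force: [1.2, -0.7, 0.8]
finger_gap: 1.001
```

Request:
carry_out --steps '[{"tx": 2.3, "ty": 4.35, "tz": 0.3, "turn": 0.1, "grip": -1}, {"tx": 2.3, "ty": 4.35, "tz": 0.3, "turn": 0.1, "grip": -1}, {"tx": 2.3, "ty": 4.35, "tz": 0.3, "turn": 0.1, "grip": -1}, {"tx": 2.3, "ty": 4.35, "tz": 0.3, "turn": 0.1, "grip": -1}, {"tx": 2.3, "ty": 4.35, "tz": 0.3, "turn": 0.1, "grip": -1}]'

```text
clock: 3.6
tcp_pos: [0.4278, -0.0769, 0.2756]
orientation: [0.448, 0.548, 0.447, -0.548]
ft_force: [0.6, -0.3, -0.2]
finger_gap: 1.002
```

Request:
carry_out --steps '[{"tx": 2.3, "ty": 4.35, "tz": 0.3, "turn": 0.1, "grip": -1}, {"tx": 2.3, "ty": 4.35, "tz": 0.3, "turn": 0.1, "grip": -1}, {"tx": 2.3, "ty": 4.35, "tz": 0, "turn": 0.1, "grip": -1}, {"tx": 2.3, "ty": 4.35, "tz": 0, "turn": 0.1, "grip": -1}, {"tx": 0, "ty": 0, "tz": 0, "turn": 0.1, "grip": -1}]'

```text
clock: 4.22
tcp_pos: [0.52, 0.0982, 0.2808]
orientation: [0.57, 0.419, 0.57, -0.419]
ft_force: [-0.4, -0.6, -0.5]
finger_gap: 1.006
```

Run:
```python
from h import *
d=cap("wrist","w1"); p=pickle.load(open("/tmp/stand.pkl","rb"))
for k in ("guide","notch","pin_root","pin_knob","tube_mouth","stand"):
    print(k,proj(d,W(p,PT[k])).round(0),[(np.round(x["centre"],1),round(x["conf"],2)) for x in pinpoint(k,"wrist")])
print(sense()["clock"])
```

```text
guide [[248. 150.]] [(array([251.8, 154.5]), 0.79)]
notch [[337. 152.]] [(array([339.7, 155. ]), 0.96)]
pin_root [[309. 151.]] [(array([310.9, 152.4]), 0.87)]
pin_knob [[316. 159.]] [(array([322.4, 164. ]), 0.71), (array([308.7, 151.4]), 0.38)]
tube_mouth [[244. 290.]] [(array([242.1, 289.3]), 0.89)]
stand [[254. 181.]] [(array([255.3, 181. ]), 0.87)]
4.575
```

View pics/w1.png

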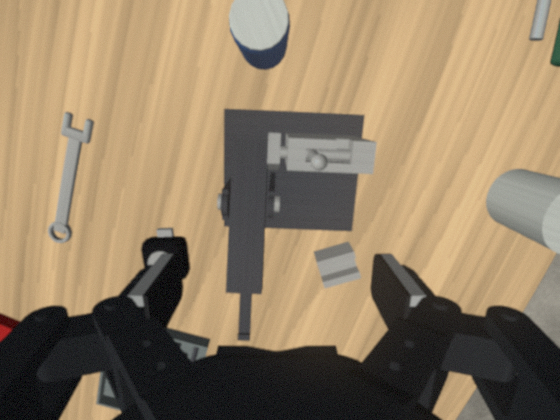

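Run:
```python
from h import *
w=load("wrist"); p=pickle.load(open("/tmp/stand.pkl","rb"))
t=load("top")
obs=[(w,PT[k],np.array(v)) for k,v in dict(guide=(251.8,154.5),notch=(339.7,155),pin_root=(310.9,152.4),tube_mouth=(242.1,289.3),stand=(255.3,181)).items()]
p2,r=fit(obs,p); print(p2,r.round(1))
# knob at height .146
k=onz(w,(318,162),.146); print("knob",k.round(4),W(p2,PT["pin_knob"]).round(4))
c,s=np.cos(p2[2]),np.sin(p2[2]); dd=k[:2]-p2[:2]; print("knob in stand",c*dd[0]+s*dd[1],-s*dd[0]+c*dd[1])
print("x dir",c,s,"y dir",-s,c)
# base plate corners check
img=w["frame"].copy()
for P in [(-.06,-.13,.01),(.09,-.13,.01),(.09,.04,.01),(-.06,.04,.01),(.0335,-.12,.102),(.0645,-.12,.102),(.0645,-.036,.102),(.0335,-.036,.102)]:
    q=proj(w,W(p2,P))[0]; cv2.circle(img,tuple(int(round(v)) for v in q),3,(0,0,255),1)
cv2.imwrite("pics/w1o.png",cv2.resize(img[90:310,180:400],None,fx=2.6,fy=2.6,interpolation=cv2.INTER_CUBIC))
pickle.dump(p2,open("/tmp/stand.pkl","wb"))
```

```text
[0.4982029  0.07582251 1.82353959] [[-1.3 -4. ]
 [ 0.4  0.2]
 [ 0.5  1.2]
 [ 0.8  0.7]
 [-0.8  0.1]]
knob [0.5442 0.1383 0.146 ] [[0.545  0.1385 0.147 ]]
knob in stand 0.04901440872891735 -0.06017722116795193
x dir -0.2500610110426865 0.9682300815179775 y dir -0.9682300815179775 -0.2500610110426865
```

View pics/w1o.png

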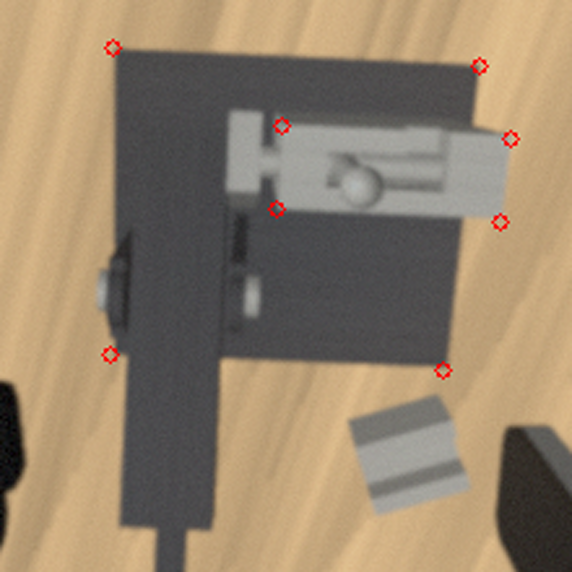

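Request:
carry_out --steps '[{"tx": 1.2, "ty": 2.0, "tz": -4, "turn": -0.043, "grip": -0.4}, {"tx": 1.2, "ty": 2.0, "tz": -5, "turn": 0, "grip": -0.4}, {"tx": 0, "ty": 0, "tz": -4, "turn": 0, "grip": -0.4}, {"tx": 0, "ty": 0, "tz": -2.1, "turn": 0, "grip": -0.4}, {"tx": 0, "ty": 0, "tz": 0, "turn": 0, "grip": -0.4}]' --squeeze 30

```text
clock: 5.2
tcp_pos: [0.5427, 0.1352, 0.1293]
orientation: [0.558, 0.433, 0.56, -0.434]
ft_force: [-0.2, 0.1, 2.0]
finger_gap: 0.698
```

Request:
carry_out --steps '[{"tx": 0, "ty": 0, "tz": 0, "turn": 0, "grip": 1}, {"tx": 0, "ty": 0, "tz": 0, "turn": 0, "grip": 1}, {"tx": 0, "ty": 0, "tz": 0, "turn": 0, "grip": 1}, {"tx": 0, "ty": 0, "tz": 0, "turn": 0, "grip": 1}]'

```text
clock: 5.7
tcp_pos: [0.5436, 0.1356, 0.1311]
orientation: [0.56, 0.433, 0.559, -0.433]
ft_force: [0.9, -0.1, 5.3]
finger_gap: 0.132
```

Request:
carry_out --steps '[{"tx": 0.7, "ty": 0.18, "tz": 0, "turn": 0, "grip": 1}, {"tx": 0.7, "ty": 0.18, "tz": 0, "turn": 0, "grip": 1}, {"tx": 0.7, "ty": 0.18, "tz": 0, "turn": 0, "grip": 1}, {"tx": 0.7, "ty": 0.18, "tz": 0, "turn": 0, "grip": 1}, {"tx": 0, "ty": 0, "tz": 0, "turn": 0, "grip": 1}]'

```text
clock: 6.32
tcp_pos: [0.5723, 0.1429, 0.1311]
orientation: [0.56, 0.433, 0.558, -0.432]
ft_force: [1.4, 0.3, 4.8]
finger_gap: 0.135
```

Run:
```python
from h import *
d=cap("wrist","w2"); 
print([(np.round(x["centre"],1),round(x["conf"],2)) for x in pinpoint("pin_knob","wrist")])
p=pickle.load(open("/tmp/stand.pkl","rb"))
print(proj(d,W(p,[PT["notch"],(.049,-.09,.147)])))
```

```text
[(array([274.6, 290.3]), 0.73)]
[[277.38167827 234.32194564]
 [278.30712992 289.2540446 ]]
```

View pics/w2.png

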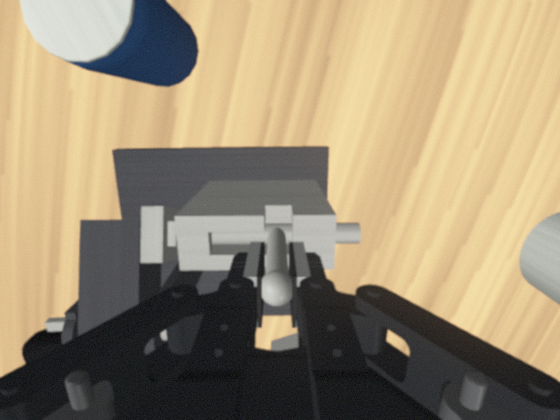

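Request:
carry_out --steps '[{"tx": 0.12, "ty": 0.03, "tz": 0, "turn": 0, "grip": 1}, {"tx": -0.2, "ty": 0.75, "tz": -0.05, "turn": 0, "grip": 1}, {"tx": -0.2, "ty": 0.75, "tz": -0.15, "turn": 0, "grip": 1}, {"tx": -0.2, "ty": 0.8, "tz": -0.25, "turn": 0, "grip": 1}, {"tx": -0.05, "ty": 0.2, "tz": -0.1, "turn": 0, "grip": 1}]'

```text
clock: 7.05
tcp_pos: [0.5656, 0.1688, 0.1245]
orientation: [0.559, 0.433, 0.559, -0.433]
ft_force: [-0.1, -0.1, 3.4]
finger_gap: 0.135
```

Run:
```python
from h import *
d=cap("wrist","w3")
```

```text
(no output)
```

View pics/w3.png

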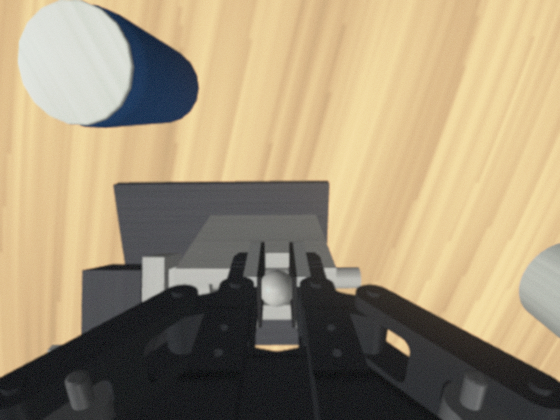

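Request:
carry_out --steps '[{"tx": 0, "ty": 0, "tz": 0, "turn": 0, "grip": 0}, {"tx": 0, "ty": 0, "tz": 0, "turn": 0, "grip": 0}, {"tx": 0, "ty": 0, "tz": 2, "turn": 0, "grip": 0}, {"tx": 0.5, "ty": -1.5, "tz": 5, "turn": 0, "grip": 0}, {"tx": 0.5, "ty": -3, "tz": 5, "turn": 0, "grip": 0.5}]'

```text
clock: 7.72
tcp_pos: [0.5757, 0.1231, 0.246]
orientation: [0.559, 0.432, 0.56, -0.433]
ft_force: [-0.1, -0.6, -0.5]
finger_gap: 0.303
```

Run:
```python
from h import *
d=cap("wrist","w4")
for k in ("pin_knob","pin_root","notch","tube_mouth"): print(k,[(np.round(x["centre"],1),round(x["conf"],2)) for x in pinpoint(k,"wrist")])
p=pickle.load(open("/tmp/stand.pkl","rb"))
print(proj(d,W(p,[PT["notch"],(.109,-.09,.087),PT["tube_mouth"]])))
```

```text
pin_knob [(array([281.8,  98.4]), 0.72)]
pin_root [(array([274.5, 163.4]), 0.95)]
notch [(array([279.4, 168.5]), 0.68), (array([178.7, 171.7]), 0.35)]
tube_mouth []
[[279.08183764 167.46787786]
 [279.39317067  98.09116411]
 [176.57938726 321.67824254]]
```

View pics/w4.png

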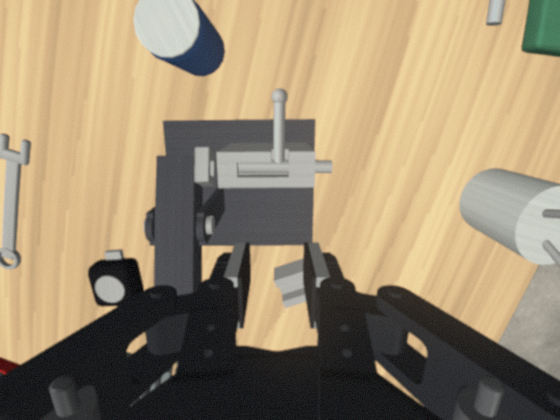

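Request:
carry_out --steps '[{"tx": -3.2, "ty": -5.0, "tz": 0, "turn": 0, "grip": 1}, {"tx": -3.2, "ty": -5.0, "tz": 0, "turn": 0, "grip": 1}, {"tx": 0, "ty": 0, "tz": -4, "turn": 0, "grip": 1}, {"tx": 0, "ty": 0, "tz": -3, "turn": 0, "grip": 1}, {"tx": 0, "ty": 0, "tz": -1, "turn": 0, "grip": 1}]'

```text
clock: 8.6
tcp_pos: [0.5107, 0.0237, 0.1623]
orientation: [0.557, 0.432, 0.561, -0.434]
ft_force: [-0.1, 1.3, -0.5]
finger_gap: -0.001
```

Request:
carry_out --steps '[{"tx": 0, "ty": 0, "tz": -1, "turn": 0, "grip": 1}, {"tx": 0, "ty": 0, "tz": -1, "turn": 0, "grip": 1}, {"tx": 0, "ty": 0, "tz": -1, "turn": 0, "grip": 1}, {"tx": 0, "ty": 0, "tz": -1, "turn": 0, "grip": 1}, {"tx": 0, "ty": 0, "tz": -0.7, "turn": 0, "grip": 1}]'

```text
clock: 9.22
tcp_pos: [0.5128, 0.0224, 0.1179]
orientation: [0.56, 0.433, 0.558, -0.433]
ft_force: [0.7, -4.1, 5.2]
finger_gap: 0.001
```

Request:
carry_out --steps '[{"tx": 0, "ty": 0, "tz": -0.4, "turn": 0, "grip": 1}, {"tx": 0, "ty": 0, "tz": -0.4, "turn": 0, "grip": 1}, {"tx": 0, "ty": 0, "tz": -0.2, "turn": 0, "grip": 1}]'

```text
clock: 9.6
tcp_pos: [0.5118, 0.0234, 0.1075]
orientation: [0.559, 0.433, 0.559, -0.433]
ft_force: [2.0, -0.7, 6.2]
finger_gap: -0.003
```

Run:
```python
from h import *
d=cap("scene","s5")
cv2.imwrite("pics/s5c.png",cv2.resize(d["frame"][170:290,230:380],None,fx=5,fy=5,interpolation=cv2.INTER_CUBIC))
p=pickle.load(open("/tmp/stand.pkl","rb"))
for k in ("bar_nose","tube_mouth"): print(k,[(np.round(x["centre"],1),round(x["conf"],2)) for x in pinpoint(k,"scene")])
a=-.6; print(proj(d,W(p,[(-.105,0,.028),(-.085*np.cos(a),0,.105+.085*np.sin(a))])))
```

```text
bar_nose [(array([289.8, 259.7]), 0.64), (array([206.4, 305.2]), 0.25)]
tube_mouth [(array([290.5, 244.7]), 0.56)]
[[288.65774026 258.94971589]
 [291.18990541 243.16928161]]
```

View pics/s5c.png

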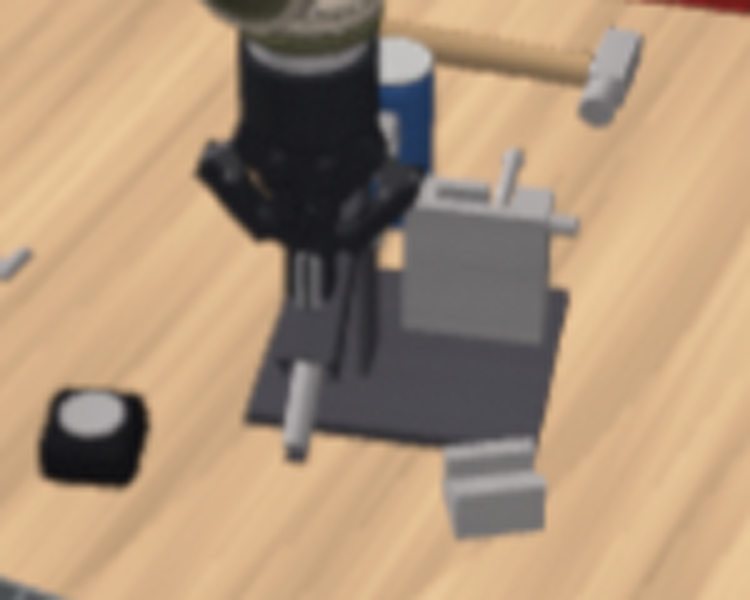

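Request:
carry_out --steps '[{"tx": 0, "ty": 0, "tz": -0.2, "turn": 0, "grip": 1}, {"tx": 0, "ty": 0, "tz": -0.2, "turn": 0, "grip": 1}]'

```text
clock: 10.0
tcp_pos: [0.5132, 0.0221, 0.1059]
orientation: [0.561, 0.433, 0.557, -0.433]
ft_force: [-1.2, -10.1, 26.6]
finger_gap: 0.002
```

Request:
carry_out --steps '[{"tx": 0, "ty": 0, "tz": 3, "turn": 0, "grip": 1}, {"tx": 0, "ty": 0, "tz": 5, "turn": 0, "grip": 0}, {"tx": 0.5, "ty": -2.2, "tz": 2, "turn": 0, "grip": 0}, {"tx": 0.6, "ty": -2.2, "tz": 0, "turn": 0, "grip": 0}, {"tx": 0, "ty": 0, "tz": 0, "turn": 0, "grip": 0}]'

```text
clock: 10.62
tcp_pos: [0.5226, -0.0214, 0.2033]
orientation: [0.558, 0.433, 0.559, -0.434]
ft_force: [0.0, 0.3, 0.1]
finger_gap: 0.497
```

Run:
```python
from h import *
d=cap("wrist","w6"); p=pickle.load(open("/tmp/stand.pkl","rb"))
for k in ("bar_nose","tube_mouth"): print(k,[(np.round(x["centre"],1),round(x["conf"],2)) for x in pinpoint(k,"wrist")])
a=-.6; print(proj(d,W(p,[(-.105,0,.028),(-.085*np.cos(a),0,.105+.085*np.sin(a))])))
s=sense(); print(s["clock"],s["tcp_pos"],"target",W(p,(-.096,0,.041)))
```

```text
bar_nose [(array([279.6, 191.7]), 0.79)]
tube_mouth [(array([278.4, 161.9]), 0.8)]
[[276.46910329 192.83798542]
 [276.43573524 161.31610236]]
10.775 [ 0.52234019 -0.02008995  0.20321961] target [[ 0.52220876 -0.01712758  0.041     ]]
```

View pics/w6.png

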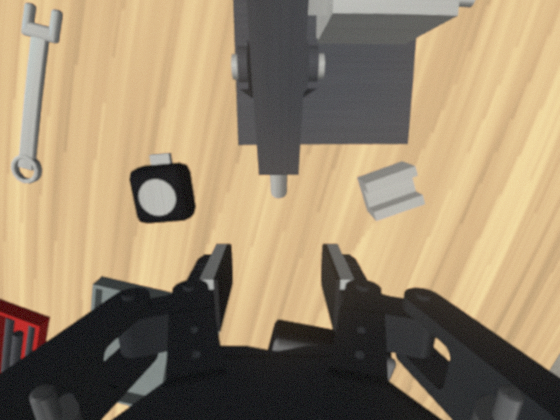

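Request:
carry_out --steps '[{"tx": 0.1, "ty": 0.25, "tz": -5, "turn": 0, "grip": 0}, {"tx": 0, "ty": 0, "tz": -5, "turn": 0, "grip": 0}, {"tx": 0, "ty": 0, "tz": -4, "turn": 0, "grip": 0}, {"tx": 0, "ty": 0, "tz": -2.2, "turn": 0, "grip": 0}, {"tx": 0, "ty": 0, "tz": 0, "turn": 0, "grip": 0}]'

```text
clock: 11.4
tcp_pos: [0.5229, -0.0174, 0.0405]
orientation: [0.558, 0.432, 0.561, -0.433]
ft_force: [0.9, -0.0, 0.0]
finger_gap: 0.499
```

Run:
```python
from h import *
d=cap("wrist","w7");d=cap("scene","s7")
cv2.imwrite("pics/s7c.png",cv2.resize(d["frame"][170:290,230:380],None,fx=5,fy=5,interpolation=cv2.INTER_CUBIC))
```

```text
(no output)
```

View pics/w7.png

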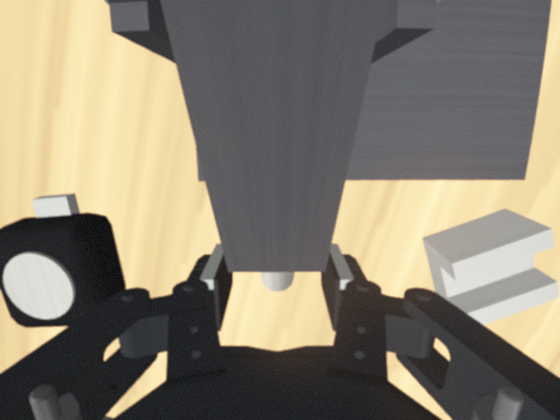

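View pics/s7c.png

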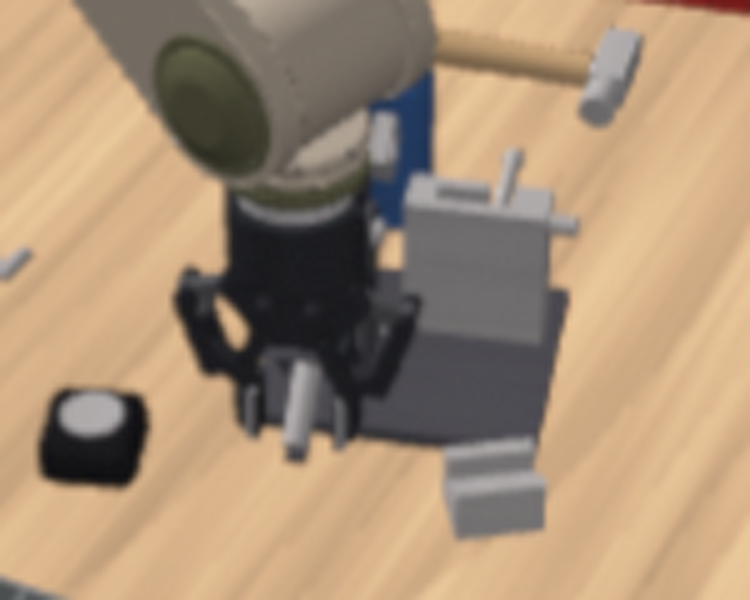

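Run:
```python
from h import *
d=load("scene"); p=pickle.load(open("/tmp/stand.pkl","rb"))
s=sense(); t=s["tcp_pos"]; c,sn=np.cos(p[2]),np.sin(p[2]); dd=t[:2]-p[:2]; print(c*dd[0]+sn*dd[1],-sn*dd[0]+c*dd[1])
for P in [(-.097,.021,.0265),(-.097,-.021,.0265),(-.105,0,.028),(-.1094,0,.0214)]: print(proj(d,W(p,P)), (proj(d,W(p,P))-[230,170])*5)
```

```text
-0.09733826083435887 -0.0016741650959081547
[[282.00584931 256.50090856]] [[260.02924657 432.50454278]]
[[296.59118285 258.4928421 ]] [[332.95591423 442.46421051]]
[[288.65774026 258.94971589]] [[293.2887013  444.74857947]]
[[288.35073541 261.73652822]] [[291.75367703 458.68264111]]
```

Request:
carry_out --steps '[{"tx": 0, "ty": 0, "tz": -0.5, "turn": 0, "grip": 0}, {"tx": 0, "ty": 0, "tz": 0, "turn": 0, "grip": 1}, {"tx": 0, "ty": 0, "tz": 0, "turn": 0, "grip": 1}, {"tx": 0, "ty": 0, "tz": 0, "turn": 0, "grip": 1}]' --squeeze 60

```text
clock: 12.0
tcp_pos: [0.5241, -0.0184, 0.0373]
orientation: [0.559, 0.433, 0.559, -0.433]
ft_force: [-1.0, 0.7, 4.9]
finger_gap: 0.159
```

Request:
carry_out --steps '[{"tx": -0.05, "ty": 0.2, "tz": 0.15, "turn": 0, "grip": 1}, {"tx": -0.05, "ty": 0.2, "tz": 0.15, "turn": 0, "grip": 1}, {"tx": 0.03, "ty": -0.1, "tz": 0.4, "turn": 0, "grip": 1}, {"tx": 0.05, "ty": -0.2, "tz": 0.4, "turn": 0, "grip": 1}, {"tx": 0.05, "ty": -0.2, "tz": 0.4, "turn": 0, "grip": 1}]'

```text
clock: 12.62
tcp_pos: [0.5239, -0.0193, 0.0517]
orientation: [0.559, 0.433, 0.56, -0.433]
ft_force: [-0.2, 3.0, -6.6]
finger_gap: 0.156
```

Run:
```python
from h import *
d=cap("wrist","w8");d=cap("scene","s8")
cv2.imwrite("pics/s8c.png",cv2.resize(d["frame"][170:290,230:380],None,fx=5,fy=5,interpolation=cv2.INTER_CUBIC))
```

View pics/w8.png

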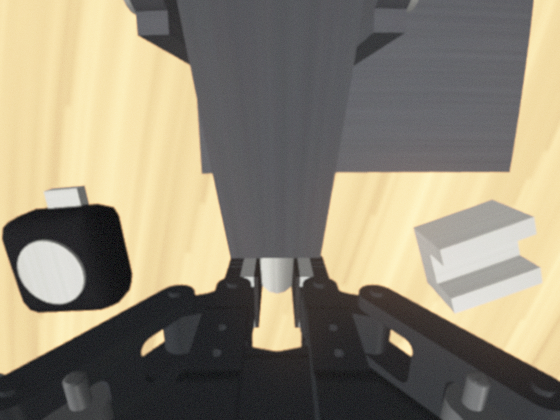

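View pics/s8c.png

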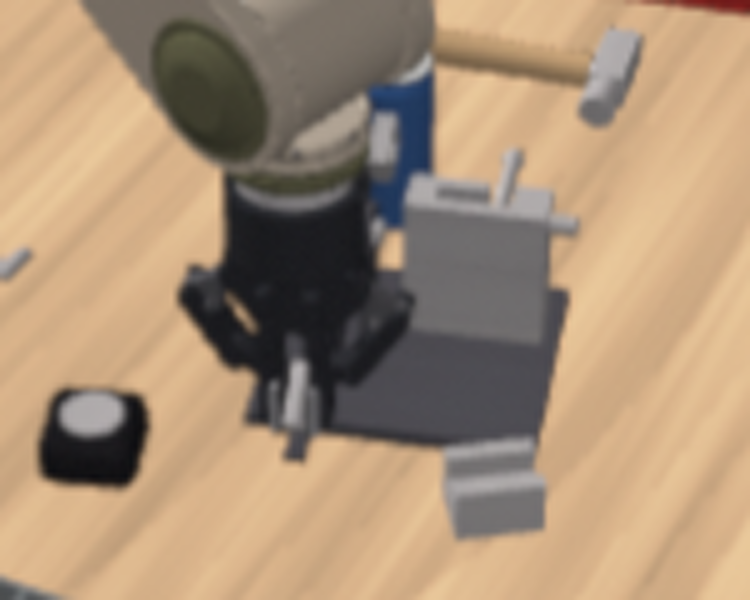

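Request:
carry_out --steps '[{"tx": 0.12, "ty": -0.45, "tz": 0.7, "turn": 0, "grip": 1}, {"tx": 0.1, "ty": -0.35, "tz": 0.8, "turn": 0, "grip": 1}, {"tx": 0.07, "ty": -0.3, "tz": 0.8, "turn": 0, "grip": 1}, {"tx": 0.05, "ty": -0.2, "tz": 0.9, "turn": 0, "grip": 1}, {"tx": 0.03, "ty": -0.15, "tz": 0.9, "turn": 0, "grip": 1}]'

```text
clock: 13.35
tcp_pos: [0.528, -0.0341, 0.0935]
orientation: [0.559, 0.433, 0.559, -0.433]
ft_force: [0.6, 1.1, -5.1]
finger_gap: 0.158
```

Request:
carry_out --steps '[{"tx": 0.3, "ty": -1.2, "tz": 0.1, "turn": 0, "grip": 1}, {"tx": 0.3, "ty": -1.2, "tz": 0.1, "turn": 0, "grip": 1}]'

```text
clock: 13.6
tcp_pos: [0.5342, -0.0589, 0.0949]
orientation: [0.559, 0.433, 0.559, -0.433]
ft_force: [-0.3, 0.4, -4.6]
finger_gap: 0.162
```

Run:
```python
from h import *
d=cap("wrist","w9");d=cap("scene","s9")
cv2.imwrite("pics/s9c.png",cv2.resize(d["frame"][170:290,230:380],None,fx=5,fy=5,interpolation=cv2.INTER_CUBIC))
```

```text
(no output)
```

View pics/w9.png

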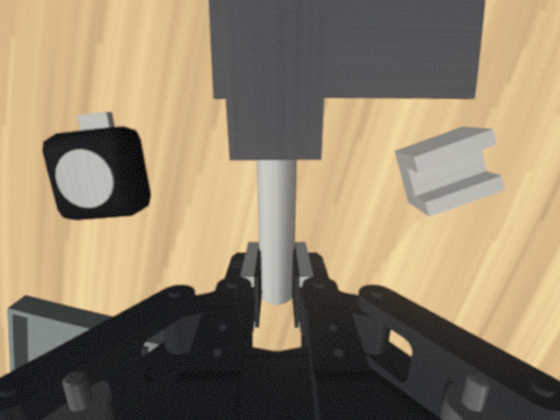

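View pics/s9c.png

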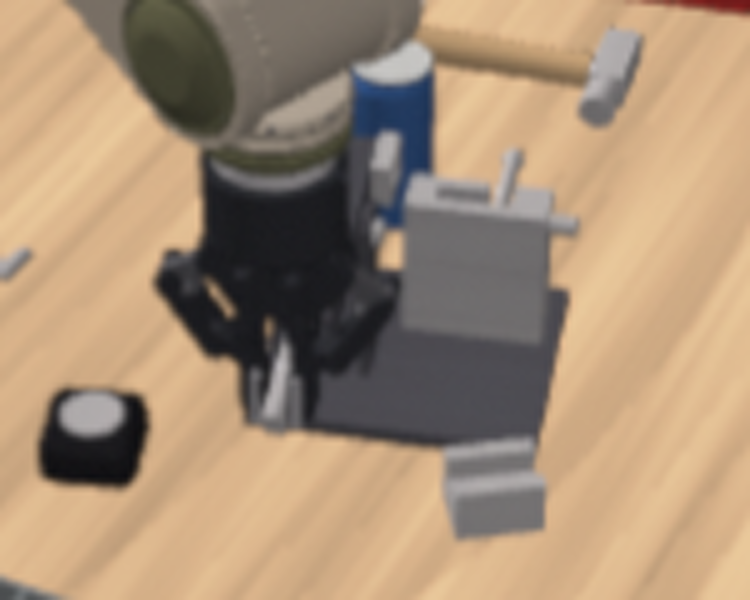

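Request:
carry_out --steps '[{"tx": 0.32, "ty": -1.25, "tz": 0.05, "turn": 0, "grip": 1}, {"tx": 0.32, "ty": -1.25, "tz": 0.05, "turn": 0, "grip": 1}, {"tx": 0.32, "ty": -1.25, "tz": 0.05, "turn": 0, "grip": 1}, {"tx": 0.32, "ty": -1.25, "tz": 0.05, "turn": 0, "grip": 1}, {"tx": 0.32, "ty": -1.25, "tz": 0.05, "turn": 0, "grip": 1}]' --squeeze 90

```text
clock: 14.32
tcp_pos: [0.5504, -0.1215, 0.0977]
orientation: [0.559, 0.433, 0.559, -0.433]
ft_force: [-1.4, 0.0, -1.8]
finger_gap: 0.149
```

Request:
carry_out --steps '[{"tx": 0.4, "ty": -1.6, "tz": 0.1, "turn": 0, "grip": 1}, {"tx": 0.4, "ty": -1.6, "tz": 0.4, "turn": 0, "grip": 1}, {"tx": 0, "ty": 0, "tz": 1.5, "turn": 0, "grip": 1}, {"tx": 0, "ty": 0, "tz": 3.5, "turn": 0, "grip": 1}, {"tx": 0, "ty": 0, "tz": 3, "turn": 0, "grip": 1}]'

```text
clock: 14.95
tcp_pos: [0.5579, -0.1521, 0.1845]
orientation: [0.559, 0.433, 0.559, -0.433]
ft_force: [0.3, 0.1, -2.1]
finger_gap: 0.147
```

Run:
```python
from h import *
d=cap("wrist","w10")
print(pinpoint("tray_bay","wrist"),pinpoint("bar_mid","wrist"))
d=cap("scene","s10")
cv2.imwrite("pics/s10c.png",cv2.resize(d["frame"][170:360,150:380],None,fx=3.4,fy=3.1,interpolation=cv2.INTER_CUBIC))
d=cap("top","t10"); print(pinpoint("tray_bay","top"),pinpoint("bar_mid","top"))
cv2.imwrite("pics/t10c.png",cv2.resize(d["frame"][110:290,240:450],None,fx=3.4,fy=3.3,interpolation=cv2.INTER_CUBIC))
```

```text
[{'centre': [110.0, 249.3], 'conf': 0.61}] [{'centre': [279.0, 190.3], 'conf': 0.8}]
[{'centre': [394.4, 245.6], 'conf': 0.66}, {'centre': [423.0, 330.1], 'conf': 0.58}] []
```

View pics/w10.png

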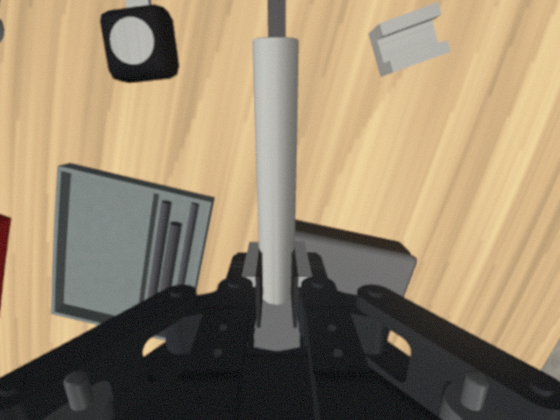

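View pics/s10c.png

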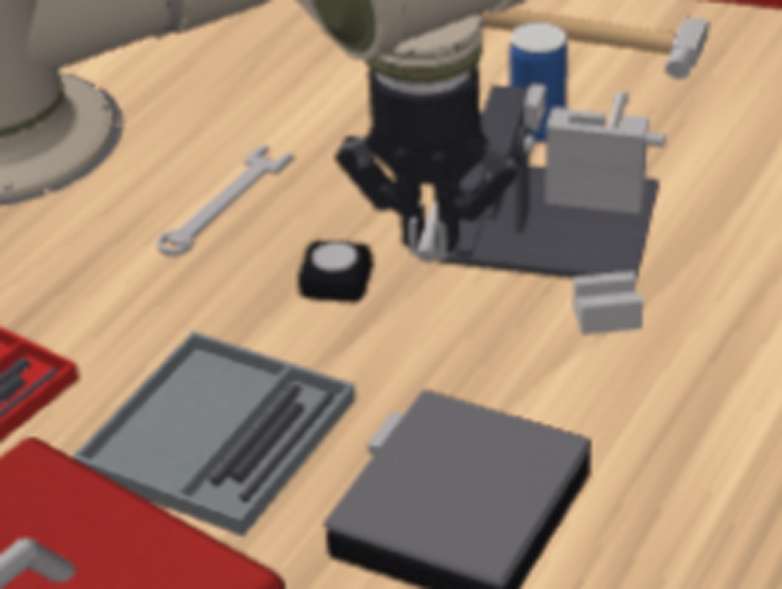

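View pics/t10c.png

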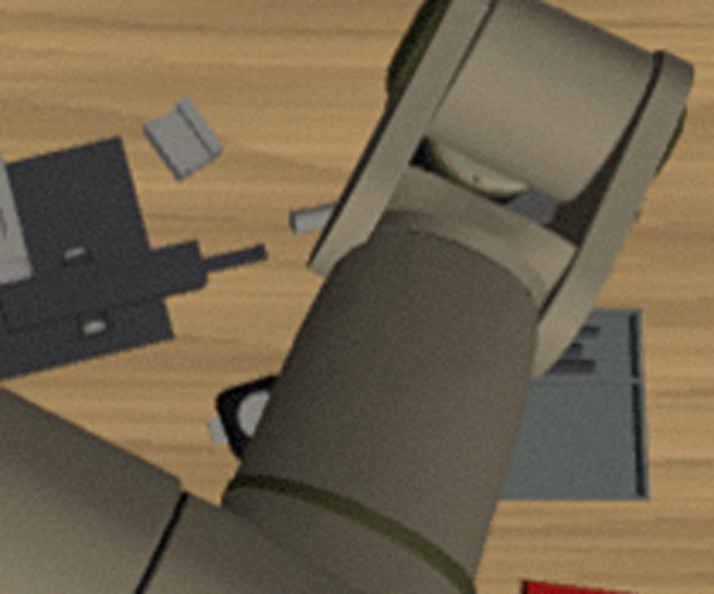

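Run:
```python
from h import *
w=load("wrist"); t=load("top")
A=[onz(w,c,.02) for c in ((62,165),(213,198),(53,313))]
for a in A: print(a.round(4))
print("yaw", [np.degrees(np.arctan2(*(v[1::-1]))) for v in (A[1]-A[0],A[2]-A[0])])
print("bay w",onz(w,(110,249.3),.003),"t",onz(t,(394.4,245.6),.003))
x=A[0][:2]; print("size",np.linalg.norm(A[1]-A[0]),np.linalg.norm(A[2]-A[0]))
print(sense()["tcp_pos"])
# bar: fit pitch: nose end at grip
T=sense()["tcp_pos"]; p=pickle.load(open("/tmp/stand.pkl","rb")); ux=np.array([np.cos(p[2]),np.sin(p[2]),0])
g=T+np.array([0,0,0.0])
for pt in (-20,-10,0,10,20):
    e=np.cos(np.radians(pt))*ux+np.array([0,0,np.sin(np.radians(pt))])
    print(pt,proj(w,[g-e*.012,g+e*.098]).round(0).tolist())
```

```text
[ 0.3569 -0.1784  0.02  ]
[ 0.5028 -0.174   0.02  ]
[ 0.3567 -0.3461  0.02  ]
yaw [np.float64(1.7397368069607364), np.float64(-90.09841357333853)]
bay w [ 0.40472123 -0.26218377  0.003     ] t [ 0.39262323 -0.26274899  0.003     ]
size 0.14593404882232808 0.16764910613242212
[ 0.5574595  -0.152005    0.18120395]
-20 [[274.0, 298.0], [274.0, 65.0]]
-10 [[274.0, 297.0], [274.0, 48.0]]
0 [[274.0, 295.0], [273.0, 35.0]]
10 [[274.0, 292.0], [273.0, 27.0]]
20 [[274.0, 289.0], [273.0, 29.0]]
```

Request:
carry_out --steps '[{"tx": -3.85, "ty": -3.85, "tz": 0, "turn": -0.063, "grip": 1}, {"tx": -3.85, "ty": -3.85, "tz": 0, "turn": -0.063, "grip": 1}, {"tx": -3.85, "ty": -3.85, "tz": 0, "turn": -0.062, "grip": 1}, {"tx": -3.85, "ty": -3.75, "tz": 0, "turn": -0.062, "grip": 1}, {"tx": 0, "ty": 0, "tz": 0, "turn": 0, "grip": 1}]'

```text
clock: 15.92
tcp_pos: [0.4018, -0.3073, 0.1816]
orientation: [-0.499, -0.5, -0.5, 0.501]
ft_force: [0.3, 0.8, -2.3]
finger_gap: 0.147
```

Request:
carry_out --steps '[{"tx": 0, "ty": 0, "tz": -3, "turn": 0, "grip": 1}, {"tx": 0, "ty": 0, "tz": -4, "turn": 0, "grip": 1}, {"tx": 0, "ty": 0, "tz": -3, "turn": 0, "grip": 1}, {"tx": 0, "ty": 0, "tz": -1, "turn": 0, "grip": 1}, {"tx": 0, "ty": 0, "tz": 0, "turn": 0, "grip": 1}]'

```text
clock: 16.55
tcp_pos: [0.4043, -0.3051, 0.0722]
orientation: [0.501, 0.499, 0.501, -0.499]
ft_force: [0.1, -0.0, -1.7]
finger_gap: 0.149
```

Run:
```python
from h import *
d=cap("wrist","w11"); print(sense()["tcp_pos"])
d=cap("scene","s11")
cv2.imwrite("pics/s11c.png",cv2.resize(d["frame"][220:360,120:310],None,fx=4,fy=4,interpolation=cv2.INTER_CUBIC))
```

```text
[ 0.40442443 -0.30542274  0.07289412]
```

View pics/w11.png

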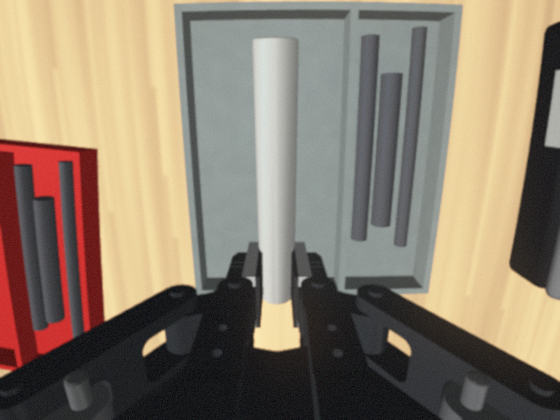

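View pics/s11c.png

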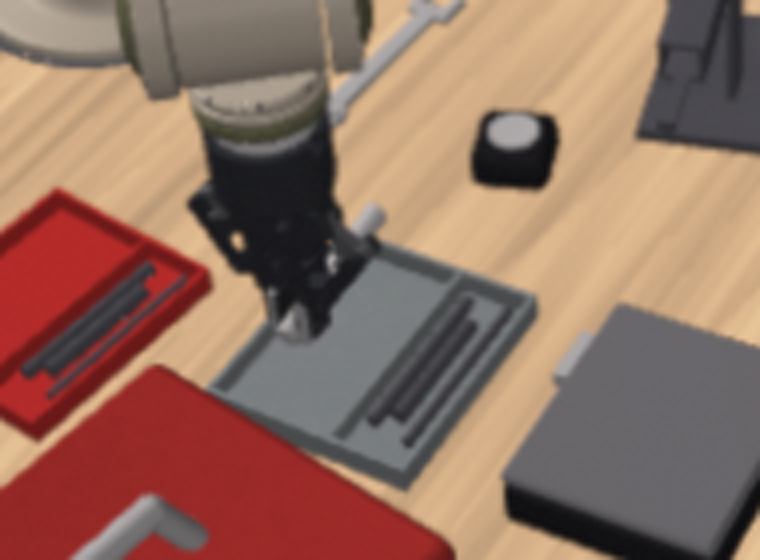

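Request:
carry_out --steps '[{"tx": 0, "ty": 0, "tz": -1.5, "turn": 0, "grip": 1}, {"tx": 0, "ty": 0, "tz": -1.5, "turn": 0, "grip": 1}, {"tx": 0, "ty": 0, "tz": -1.2, "turn": 0, "grip": 1}, {"tx": 0, "ty": 0, "tz": -0.8, "turn": 0, "grip": 1}, {"tx": 0, "ty": 0, "tz": -0.2, "turn": 0, "grip": 1}]'

```text
clock: 17.27
tcp_pos: [0.404, -0.3054, 0.0202]
orientation: [0.501, 0.499, 0.501, -0.499]
ft_force: [-0.3, -0.6, -1.3]
finger_gap: 0.149
```

Run:
```python
from h import *
d=cap("wrist","w12"); s=sense(); print(s["tcp_pos"],s["ft_force"])
```

```text
[ 0.40396464 -0.30544282  0.02020334] [-0.12410399 -0.07556415 -2.0192111 ]
```

View pics/w12.png

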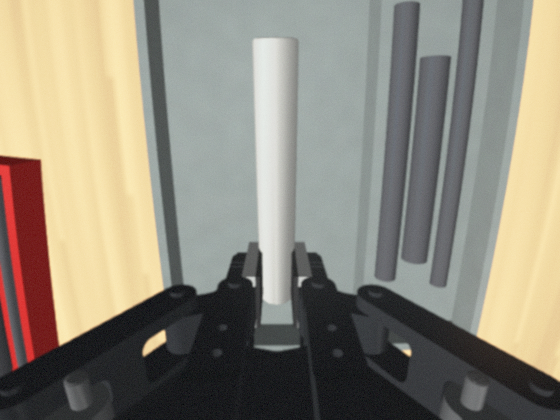

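Request:
carry_out --steps '[{"tx": 0, "ty": 0, "tz": -0.15, "turn": 0, "grip": 1}, {"tx": 0, "ty": 0, "tz": -0.15, "turn": 0, "grip": 1}]' --squeeze 40

```text
clock: 17.58
tcp_pos: [0.4041, -0.3056, 0.0177]
orientation: [0.501, 0.499, 0.5, -0.499]
ft_force: [-0.9, 2.6, 9.3]
finger_gap: 0.151
```

Request:
carry_out --steps '[{"tx": 0, "ty": 0, "tz": 0, "turn": 0, "grip": 0.5}, {"tx": 0, "ty": 0, "tz": 0, "turn": 0, "grip": 0.4}, {"tx": 0, "ty": 0, "tz": 0, "turn": 0, "grip": 0.4}, {"tx": 0, "ty": 0, "tz": 0, "turn": 0, "grip": 0.4}]' --squeeze 20

```text
clock: 18.08
tcp_pos: [0.4039, -0.3054, 0.0173]
orientation: [0.501, 0.499, 0.501, -0.499]
ft_force: [0.6, -0.5, -0.4]
finger_gap: 0.303
```

Request:
carry_out --steps '[{"tx": 0, "ty": 0, "tz": 2, "turn": 0, "grip": 0.4}, {"tx": 0, "ty": 0, "tz": 4, "turn": 0, "grip": 0.4}, {"tx": 0, "ty": 0, "tz": 5, "turn": 0, "grip": 0.4}, {"tx": 0, "ty": 0, "tz": 4, "turn": 0, "grip": 0.4}, {"tx": 0, "ty": 0, "tz": 0, "turn": 0, "grip": 0.4}]'

```text
clock: 18.7
tcp_pos: [0.4047, -0.3062, 0.17]
orientation: [0.503, 0.499, 0.499, -0.499]
ft_force: [0.6, 1.1, 0.2]
finger_gap: 0.302
```

Run:
```python
from h import *
d=cap("wrist","w13"); s=sense(); print(s["clock"],s["tcp_pos"],s["ft_force"])
for k in ("bar_mid","bar_nose","tray_bay"): 
    r=pinpoint(k,"wrist"); print(k,[(np.round(x["centre"],1),round(x["conf"],2),onz(d,x["centre"],.003 if k=="tray_bay" else .011).round(3)) for x in r])
d=cap("scene","s13")
cv2.imwrite("pics/s13c.png",cv2.resize(d["frame"][170:360,130:380],None,fx=3.2,fy=3.1,interpolation=cv2.INTER_CUBIC))
for k in ("pin_knob","pin_root","can_mid","tape_mid","vblock_mid"): print(k,[(np.round(x["centre"],1),round(x["conf"],2)) for x in pinpoint(k,"scene")])
p=pickle.load(open("/tmp/stand.pkl","rb")); print(proj(d,W(p,[(.109,-.09,.087),PT["notch"]])))
```

```text
18.75 [ 0.40407574 -0.30551715  0.16805337] [-0.2583554  -0.50040625 -0.45000474]
bar_mid [(array([274.4, 146. ]), 0.84, array([ 0.404, -0.265,  0.011]))]
bar_nose [(array([274.7, 205.4]), 0.58, array([ 0.404, -0.32 ,  0.011]))]
tray_bay [(array([270.9, 143. ]), 0.84, array([ 0.401, -0.263,  0.003])), (array([ 50.3, 212.7]), 0.73, array([ 0.182, -0.33 ,  0.003]))]
pin_knob [(array([334.8, 198.3]), 0.63), (array([193.6, 320.8]), 0.16)]
pin_root [(array([330.1, 215.2]), 0.48)]
can_mid [(array([306.6, 195.3]), 0.95)]
tape_mid [(array([246.1, 256.5]), 0.55), (array([333. , 209.8]), 0.52), (array([207., 308.]), 0.44)]
vblock_mid []
[[332.93528572 201.81207305]
 [329.81515956 213.53801663]]
```

View pics/w13.png

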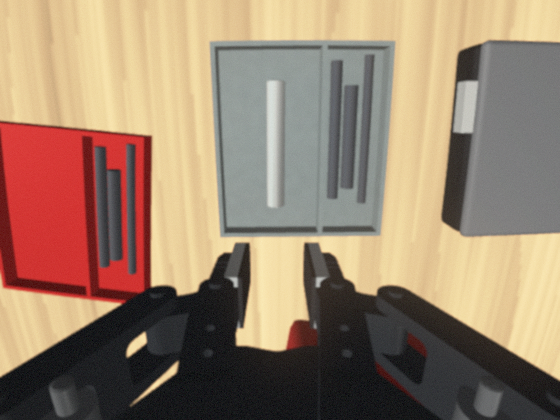

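View pics/s13c.png

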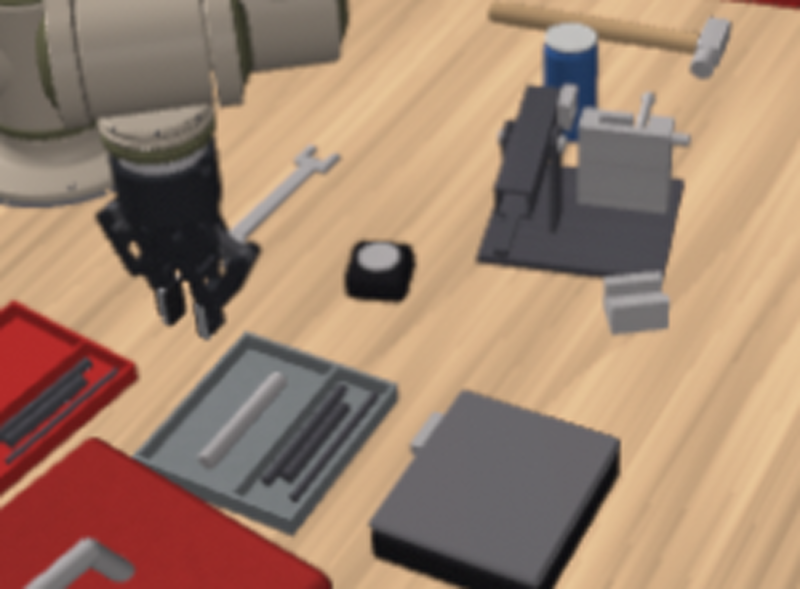

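The bar lies flat in the grey tray's wide bay, centred at wrist pixel (274,146). The pin handle still lies over in its notch at scene pixel (335,198), and the tape, can and vee block look unmoved. I am handing in.

```bash
python3 -c "
from plant import *
print(close_job()); print(sense()['clock'])"
```

```text
the job is handed in; nothing more can be done
None
the job is handed in; nothing more can be done
```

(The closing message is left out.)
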